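Slide rack off the draining hook into the staining dish

TASK

Three slide racks hang on the draining stand. Lift the blue one up and off its hook and set it down gently, upright, flat on the floor of the white staining dish, then let go. Leave the red and the yellow rack hanging undisturbed.

Things in the scene. Friction and masses are not known exactly. Their poses are not given: they have to be found in the camera images.
- blue_rack: blue slide rack, 120 g; origin: centre of its underside, z up. Basket 44 x 88 mm (x, y) with glass slides up to 29 mm high; two wire legs at y = +-42 mm carry a level bar (6 mm thick, along y, centre at z = 100 mm). On the bar stands a blue grip tab, 10 mm thick in x, 34 mm wide in y, z = 101 to 137 mm: grip it across its thickness, fingertips above the bar. Underside hangs 45 mm above the worktop
- red_rack: same rack in red on another hook. All three hang alike, 140 mm apart in y, in any order, on a fixed stand: the bar lies on two level 6 mm prongs (y = +-24 mm) that come from a rail 80 mm behind it (+x; rail top 145 mm above the worktop). 15 to 21 mm in front of the bar (-x) the prongs turn up, ending 12 mm higher. Way off, by the rack's axes: 15 to 50 mm up, then at least 35 mm along -x
- yellow_rack: same rack in yellow on another hook; same size, origin and axes, hung the same way. Nothing near the racks stands higher than their tabs (182 mm above the worktop)
- dish: fixed open white dish, outside 100 x 142 x 40 mm (x, y, z), inside 92 x 134 mm, floor 4 mm thick, a small lug on each end at y; long side along its y. The rack fits in with its long side along the dish's y. Origin: centre of its underside; z up
Mind the look-alikes: they are no part of the job. What is shaped like the blue_rack but orange or turquoise is not meant.

How it is judged (in metres and radians):
On the way:
1. the blue rack is held in the fingers, lifted off its hook (height (world z) of blue_rack above 0.058 m and contact force between the fingers and blue_rack above 0.5 N), for 0.1 s.
At the end, for the whole second after the job is handed in: the blue rack stands on the dish's floor (underside at most 8 mm above the dish's underside, centre within 30 mm of the dish's centre along its x and 50 mm along its y, less than 7 degrees from upright), released and at rest; the red and yellow racks hang within 30 mm of where they were (z of blue_rack in the frame of dish between 0 and 0.008 m and x of blue_rack in the frame of dish between -0.03 and 0.03 m and y of blue_rack in the frame of dish between -0.05 and 0.05 m and angle between blue_rack's own z axis and vertical below 0.12 rad and linear speed of blue_rack below 0.02 m/s and distance of each of red_rack, yellow_rack from where it was at the start of the episode below 0.03 m); the robot touches nothing.
It fails at once if the red rack is knocked or moved by more than 40 mm (distance of red_rack from where it was at the start of the episode above 0.04 m).
It fails at once if the yellow rack is knocked or moved by more than 40 mm (distance of yellow_rack from where it was at the start of the episode above 0.04 m).
It fails at once if the blue rack is dropped (falls faster than 0.6 m/s out of the fingers, some 20 mm) (linear speed of blue_rack above 0.6 m/s and contact force between the fingers and blue_rack below 0.1 N).
It also fails if it takes over 35 s, if anything falls off the work surface, if the arm or the gripper's body presses on something with over 40 N, if the wrist force passes 120 N, or if a joint passes its speed limit or range.

ROBOT

A 7-joint arm with a two-finger parallel gripper is mounted at the origin on a cart in front of the work surface, level with it; the furniture and walls round the work are solid. World frame = base frame: x ahead of the robot, y to its left, z up, the work surface at z = 0. Lengths are in mm, angles in rad, forces in N, time in s.
With the tool pointing down it reaches from about 400 to 850 mm from the base axis. Payload 6.9 kg.
Tool frame: the origin (TCP) lies between the finger pads; the fingertips stand 25 mm ahead of it and the grasp point (between the pads) lies 6 mm ahead of it; z points along the fingers, y is the line along which they close (so a half turn about z gives the same grasp; the last joint's range is limited). The gripper opens to 85 mm and grips with 20 to 120 N. Pads are 22 mm wide; open, the fingers measure 114 mm over their backs; the gripper's body (76 mm by 85 mm) begins 54 mm behind the grasp point. The pads swing forward as they close: fully open they stand 13 mm farther back than shut.
Start: joints at [-1.214, 0.507, -0.238, 1.5, 0.126, 1.149, -0.155], TCP at [155.132, 605.431, 256.275] pointing down, gripper open.
Joint ranges: [-3.08, 3.08], [-0.24, 2.05], [-1.43, 1.35], [0, 2.5], [-1.52, 4.66], [0.17, 1.96], [-2.89, 2.89]. Speed limits (rad/s): [2.39, 2.39, 3.14, 3.14, 3.14, 3.14, 3.14].

INTERFACE

Orientations are given as a unit quaternion [w, x, y, z].
In Python, from station import observe, snapshot, camera_params, close_job, boxes_of, place_of gives the robot as it stands.
- The arm moves only by the shell command python3 -m handwheel 'ROWS' [OPENING]. ROWS is JSON, a list of rows, each a list of 2 entries, a list of its own where there are three numbers: the shift along the tool's x, y, z scaled (see below), then the turn, a rotation vector about the tool's x, y, z scaled (see below). A call has 1 to 10 rows; each row shifts and turns the commanded pose from where the row before left it, along the tool's axes as they then stand; what a row does not reach is not made up. The controller multiplies each number of a shift by 20 mm and each number of a turn by pi/2 rad. A row lasts 1/10 s, in which the tool goes at most 50 mm and 8.59 degrees, less where a joint would pass 70% of its speed; a pose out of reach is approached as far as the arm can. A call with a number of a shift or a turn outside -1 to 1 is refused whole. A call with a gripper value outside its range is refused whole. OPENING is the opening, from 0 (shut) to 1 (fully open), set as the call begins (- or left out, the last holds). The fingers move at their own pace and stop on an object; the grip force is fixed at half the most. Time passes only in rows, so rows that do not move let the fingers close. It gives the time, the measured TCP pose, the force, the opening and the grip force at its end, in the units of the state.
- observe(): the state, without advancing time (a new reading comes with each control period).
- snapshot(name): name is "side" or "top"; returns the picture (420x560x3 uint8, red, green, blue); there is no depth.
- camera_params(name): a dict with "fovy" (degrees; the focal length in pixels is half the picture's height over the tangent of half this angle, whatever the lens; pixels are square), "cx", "cy" (the principal point, pixels), "R" (3x3) and "t" (3): a world point X has camera coordinates R X + t. Camera axes: x right, y down, z forward; pixel columns grow to the right and rows downward; lengths in mm; the calibration is good to about 2 mm. A picture is of the moment at which its call begins. camera_params takes no time and is no camera call.
- close_job(): hands the job in; it is judged then, once.
Trained networks look in the newest picture that a camera, given by its name, has taken for a name from the list of things; names that differ only in an ending like _2 or _b are one class to them, and where a whole thing is asked for, a point or a joint stands for the part that bears it (a point fixed in the world has none). Each returns a list of dicts, best first, with "score" (0 to 1); they miss things now and then, are a little off and sometimes report something else, mostly with a low value. They report only what shows in the picture. A call takes as long as a camera call. They do not tell look-alikes from the thing itself.
- boxes_of(camera, thing): "position" ([column, row] as shares, 0 to 1, of the picture: columns of its width, rows of its height, amid what is visible of it).
- place_of(camera, thing): "position" ([column, row] as shares, 0 to 1, of the picture: columns of its width, rows of its height: a listed point, or the origin of a listed thing).
The state is a dict: "time": time; "joint_pos": joint angles; "qvel": joint speeds; "tau": joint torques, N m; "ee_pos": TCP position; "tcp_rot": TCP orientation; "wrist_force": force on the tool from outside, world axes, zero at the start; "moment": the same for the moment, N m; "grip_width": finger opening in mm; "grasp_force": force on a finger pad.
Only numpy, scipy, OpenCV 4.12 (cv2) and the standard library are available. Lean on these libraries where they do the work, as an engineer would, in place of code of your own. Each camera call takes 0.05 s, during which the arm holds its last target. There are 200 camera calls.

## Working session

There is one attempt and no reset: what is moved stays moved. The work goes in short steps, Python scripts to look and compute and a shell command to move; the robot and the scene stay as the last step left them, time stands still between calls to the robot, and variables do not carry over. Pictures are saved under pics/ and viewed, at most 10 in all, crops included, and the job is handed in when it is done.

```bash
mkdir -p pics
python3 - <<'E'
from station import *
import cv2,numpy as np
np.set_printoptions(precision=4,suppress=True)
for c in("top","side"):
    im=snapshot(c); cv2.imwrite(f"pics/{c}0.png",im[:,:,::-1])
    print(c,camera_params(c))
    for t in("blue_rack","dish"):
        print(t,[(np.round(np.array(d["position"])*[560,420],1),round(d["score"],2)) for d in place_of(c,t)])
o=observe();print(o["time"],o["ee_pos"],o["tcp_rot"])
E
```

```text
top {'fovy': 54.319794398501415, 'cx': 279.7409969007088, 'cy': 208.91414113814034, 'R': array([[-0.0035, -1.    ,  0.0016],
       [-0.9933,  0.0033, -0.1154],
       [ 0.1154, -0.002 , -0.9933]]), 't': array([-33.5368, 570.3926, 849.121 ])}
blue_rack [(array([191.5, 255.8]), 0.81), (array([382.9, 262.8]), 0.79), (array([207.9, 169. ]), 0.69)]
dish [(array([301.5, 269.8]), 0.79)]
side {'fovy': 50.68809616183273, 'cx': 282.85121696530604, 'cy': 211.6763633474446, 'R': array([[ 0.8282, -0.56  , -0.0216],
       [-0.3118, -0.4284, -0.8481],
       [ 0.4657,  0.7091, -0.5294]]), 't': array([-489.4081,  209.6745,  647.6287])}
blue_rack [(array([279.6, 174.5]), 0.84), (array([302.2, 333.1]), 0.83), (array([196.6, 207.3]), 0.71)]
dish [(array([244.7, 269. ]), 0.76)]
0.3 [155.1273 605.2914 255.9906] [-0.      0.1251  0.9921 -0.0003]
```

View pics/top0.png

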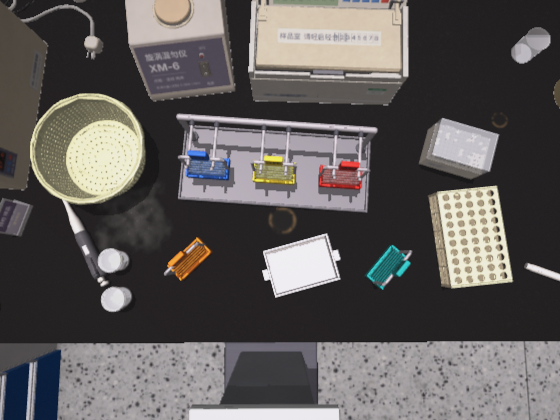

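View pics/side0.png

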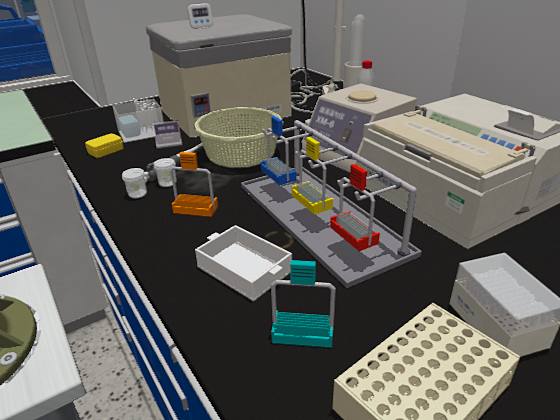

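The candidates in the top picture are the hanging racks, blue at (208,168), yellow at (273,170) and red at (341,176). The look-alikes standing on the table are orange at (188,258) and turquoise at (388,267). The blue one hanging at the left end of the stand fits. The dish is at (301,265).

```bash
cat > h.py <<'E'
from station import *
import cv2,numpy as np
np.set_printoptions(precision=2,suppress=True)
def K(c):
    p=camera_params(c); f=210/np.tan(np.radians(p["fovy"]/2)); return f,p["cx"],p["cy"],np.array(p["R"]),np.array(p["t"])
def ray(c,uv):
    f,cx,cy,R,t=K(c); d=R.T@np.array([(uv[0]-cx)/f,(uv[1]-cy)/f,1]); return -R.T@t,d/np.linalg.norm(d)
def onz(c,uv,z):
    o,d=ray(c,uv); return o+d*(z-o[2])/d[2]
def tri(a,b):
    A=np.zeros((3,3));v=np.zeros(3);rs=[ray("top",a),ray("side",b)]
    for o,d in rs:
        P=np.eye(3)-np.outer(d,d);A+=P;v+=P@o
    X=np.linalg.solve(A,v); return X,[np.linalg.norm((np.eye(3)-np.outer(d,d))@(X-o)) for o,d in rs]
def proj(c,X):
    f,cx,cy,R,t=K(c); q=R@np.array(X)+t; return np.array([f*q[0]/q[2]+cx,f*q[1]/q[2]+cy])
E
python3 - <<'E'
from h import *
T=cv2.imread("pics/top0.png");S=cv2.imread("pics/side0.png")
a=cv2.resize(T[135:215,175:375],None,fx=4,fy=4,interpolation=cv2.INTER_CUBIC)
b=cv2.resize(S[100:200,250:400],None,fx=2.6,fy=2.6,interpolation=cv2.INTER_CUBIC)
o=np.zeros((a.shape[0]+b.shape[0],800,3),np.uint8);o[:a.shape[0]]=a;o[a.shape[0]:,:b.shape[1]]=b
cv2.imwrite("pics/crop.png",o)
for n,h in(("blue",(105,120)),("yellow",(24,34)),("red",(0,6))):
    for c,I in(("top",T),("side",S)):
        hsv=cv2.cvtColor(I,cv2.COLOR_BGR2HSV)
        m=cv2.inRange(hsv,(h[0],150,90),(h[1],255,255))
        k,_,st,ce=cv2.connectedComponentsWithStats(m)
        for i in range(1,k):
            if st[i,4]>30 and (170<ce[i,0]<380) and 100<ce[i,1]<260: print(n,c,st[i],ce[i])
g=cv2.inRange(cv2.cvtColor(T,cv2.COLOR_BGR2HSV),(0,0,140),(180,60,255));g[:225]=0;g[305:]=0;g[:,:255]=0;g[:,350:]=0
g=cv2.morphologyEx(g,cv2.MORPH_OPEN,np.ones((13,13)))
k,_,st,ce=cv2.connectedComponentsWithStats(g);i=1+st[1:,4].argmax()
r=cv2.boxPoints(cv2.minAreaRect(np.argwhere(_==i)[:,::-1].astype(np.float32)))
P=np.array([onz("top",q,40) for q in r]);print("dish px",r,P,P.mean(0),np.linalg.norm(P-np.roll(P,1,0),axis=1))
E
```

```text
blue top [188 151  19   6  96] [196.93 153.45]
blue top [187 169  42  11 170] [208.69 175.47]
blue side [272 116  11  20 138] [276.96 125.75]
blue side [261 161  35  24 295] [278.4  174.94]
yellow top [265 156  18  10  86] [274.38 159.49]
yellow top [253 172  42  13 184] [274.01 180.14]
yellow side [306 137  13  23 209] [312.66 148.09]
yellow side [292 185  41  29 407] [311.99 201.94]
red top [339 161  20   9 106] [348.82 164.46]
red top [319 176  43  13 199] [337.74 184.52]
red side [350 164  17  27 292] [358.16 176.83]
red side [330 214  50  37 513] [353.97 236.24]
dish px [[259.31 251.3 ]
 [323.78 233.4 ]
 [336.73 280.02]
 [272.26 297.93]] [[ 479.46    8.03   40.  ]
 [ 516.82 -128.79   40.  ]
 [ 419.01 -154.39   40.  ]
 [ 382.64  -19.2    40.  ]] [449.48 -73.59  40.  ] [100.57 141.83 101.1  140.  ]
```

View pics/crop.png

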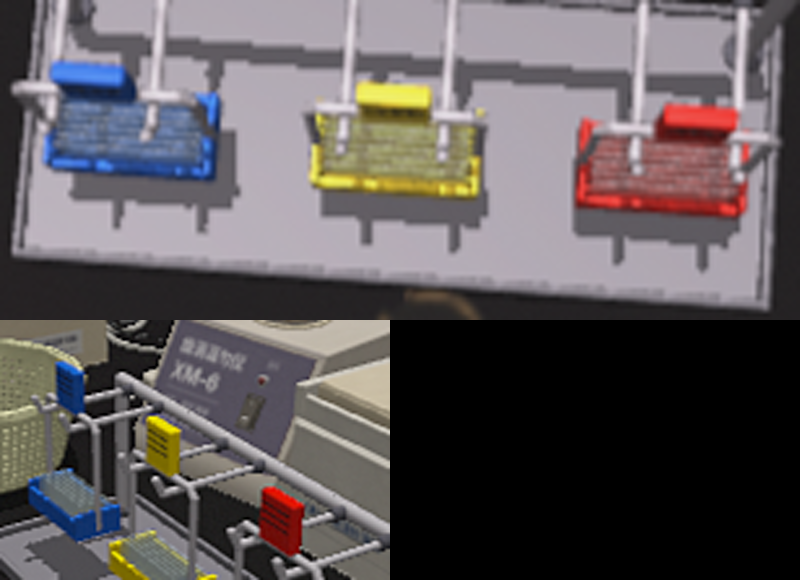

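The crop confirms the target: the blue rack hangs at the +y end of the stand, with its tab at (197,154) in the top picture and (277,126) in the side picture. Next I fit the stand pose to all three tabs in both views.

Run:
```python
from h import *
from scipy.optimize import least_squares
# l,t,r,b pixel-edge boxes
B={("top",1):(187.5,150.7,207.7,158.8),("top",0):(264.2,155.8,283,163.5),("top",-1):(339,161,359,169.7),
 ("side",1):(271.5,115.8,282.7,136),("side",0):(305.8,136.8,319,160),("side",-1):(350,164,367,191)}
C=np.array([[a,b,c] for a in(-5,5) for b in(-17,17) for c in(146,182)],float)
def res(p,full=False):
    c,s=np.cos(p[2]),np.sin(p[2]);R=np.array([[c,-s,0],[s,c,0],[0,0,1]]);out=[]
    for (cam,k),b in B.items():
        X=(C+[0,140*k,0])@R.T+[p[0],p[1],0]
        q=np.array([proj(cam,x) for x in X])-0.0+0.5
        out.append(np.r_[q.min(0),q.max(0)]-b)
    return np.array(out) if full else np.ravel(out)
s=least_squares(res,[680,-60,0],loss="soft_l1",x_scale=[100,100,.1])
print(s.x,np.degrees(s.x[2]));print(res(s.x,True))
p=s.x
print("blue",p[0]-140*np.sin(p[2]),p[1]+140*np.cos(p[2]))
print("blue tri",tri((197.2,154.2),(277,126)))
D=observe();print(D["ee_pos"],D["tcp_rot"])
```

```text
[647.13 -22.84  -0.07] -4.199299589158966
[[-0.64 -1.39  1.68  1.79]
 [-0.47 -1.21 -0.2   2.15]
 [-1.04 -1.12  0.78  1.02]
 [-0.79 -0.54  0.31  1.03]
 [-0.24 -0.53  0.96  0.99]
 [-0.87 -0.88  1.02  0.69]]
blue 657.377496006914 116.7804999661179
blue tri (array([659.14, 118.17, 162.14]), [np.float64(0.6329287056279471), np.float64(0.632928705627729)])
[155.13 605.29 255.99] [-0.    0.13  0.99 -0.  ]
```

Blue is at about (658, 117) with yaw -4.2°. The tab height comes out at 162, where 164 is expected. The dish is at (449.5, -73.6) with yaw +15.3°, and its sides measure 100 x 141 as given. I'm moving towards the tab now.

```bash
R='[[[-1,-0.57,0],[0,0,0]],[[-1,-0.57,0],[0,0,0]],[[-1,-0.57,0],[0,0,0]],[[-1,-0.57,0],[0,0,0]]]'; python3 -m handwheel '[[[-1,-0.57,0],[0,0,0]],[[-1,-0.57,0],[0,0,0]],[[-1,-0.57,0],[0,0,0]],[[-1,-0.57,0],[0,0,0]],[[-1,-0.57,0],[0,0,0]],[[-1,-0.57,0],[0,0,0]],[[-1,-0.57,0],[0,0,0]],[[-1,-0.57,0],[0,0,0]],[[-1,-0.57,0],[0,0,0]],[[-1,-0.57,0],[0,0,0]]]' 0.6
```

```text
time: 1.3
ee_pos: [321.2, 444.6, 256.3]
tcp_rot: [0.0, 0.125, 0.992, 0.0]
wrist_force: [0.5, 0.7, -0.8]
grip_width: 51.3
grasp_force: 0.0
```

```bash
python3 -m handwheel '[[[-1,-0.57,0],[0,0,0]],[[-1,-0.57,0],[0,0,0]],[[-1,-0.57,0],[0,0,0]],[[-1,-0.57,0],[0,0,0]],[[-1,-0.57,0],[0,0,0]],[[-1,-0.57,0],[0,0,0]],[[-1,-0.57,0],[0,0,0]],[[-1,-0.57,0],[0,0,0]],[[-1,-0.57,0],[0,0,0]],[[-1,-0.57,0],[0,0,0]]]'
python3 -m handwheel '[[[-1,-0.57,0],[0,0,0]],[[-1,-0.57,0],[0,0,0]],[[-1,-0.57,0],[0,0,0]],[[-1,-0.57,0],[0,0,0]],[[-1,-0.57,0],[0,0,0]],[[-1,-0.57,0],[0,0,0]],[[-1,-0.57,0],[0,0,0]],[[-1,-0.57,0],[0,0,0]],[[-1,-0.57,0],[0,0,0]],[[-1,-0.57,0],[0,0,0]]]'
python3 -m handwheel '[[[0,0,0],[0,0,0.0887]],[[0,0,0],[0,0,0.0887]],[[0,0,0],[0,0,0.0887]],[[0,0,0],[0,0,0.0887]],[[0,0,0],[0,0,0.0887]],[[0,0,0],[0,0,0.0887]],[[0,0,0],[0,0,0.0887]],[[0,0,0],[0,0,0.0887]],[[0,0,0],[0,0,0.0887]],[[0,0,0],[0,0,0.0887]]]'
python3 -m handwheel '[[[0,0,0],[0,0,0]]]'
cat >> h.py <<'E'
from scipy.spatial.transform import Rotation as Ro
def plan(x,y,yawy):
    o=observe();q=np.array(o["tcp_rot"]);R=Ro.from_quat(q[[1,2,3,0]]).as_matrix();p=np.array(o["ee_pos"])
    d=np.array([x-p[0],y-p[1],0]);a=np.degrees(np.arctan2(R[1,1],R[0,1]))
    print("t",o["time"],"ee",p,"tool mm",R.T@d,"units",R.T@d/20,"tool y at",a,"z-turn units",-((yawy-a+90)%180-90)/90,"Rz",R[:,2])
E
python3 - <<'E'
from h import *
plan(658,117,-4.2)
cv2.imwrite("pics/side1.png",cv2.resize(snapshot("side")[80:220,200:400,::-1],None,fx=4,fy=4))
E
```

```text
time: 2.3
ee_pos: [486.6, 284.6, 256.3]
tcp_rot: [0.0, 0.125, 0.992, 0.0]
wrist_force: [-0.4, 0.8, -0.1]
grip_width: 51.3
grasp_force: 0.0
time: 3.3
ee_pos: [652.0, 124.5, 256.2]
tcp_rot: [-0.0, 0.125, 0.992, -0.0]
wrist_force: [0.3, 0.2, -0.5]
grip_width: 51.3
grasp_force: 0.0
time: 4.3
ee_pos: [651.4, 125.3, 256.2]
tcp_rot: [-0.0, 0.734, 0.679, -0.0]
wrist_force: [-0.0, 0.6, -0.5]
grip_width: 50.9
grasp_force: 0.0
time: 4.4
ee_pos: [651.3, 125.5, 256.1]
tcp_rot: [-0.0, 0.733, 0.68, -0.0]
wrist_force: [0.7, 0.3, 0.4]
grip_width: 51.1
grasp_force: 0.0
t 4.4 ee [651.35 125.51 256.1 ] tool mm [-7.98  7.27  0.  ] units [-0.4   0.36  0.  ] tool y at -4.296265982542967 z-turn units -0.0010696220282552656 Rz [-0. -0. -1.]
```

View pics/side1.png

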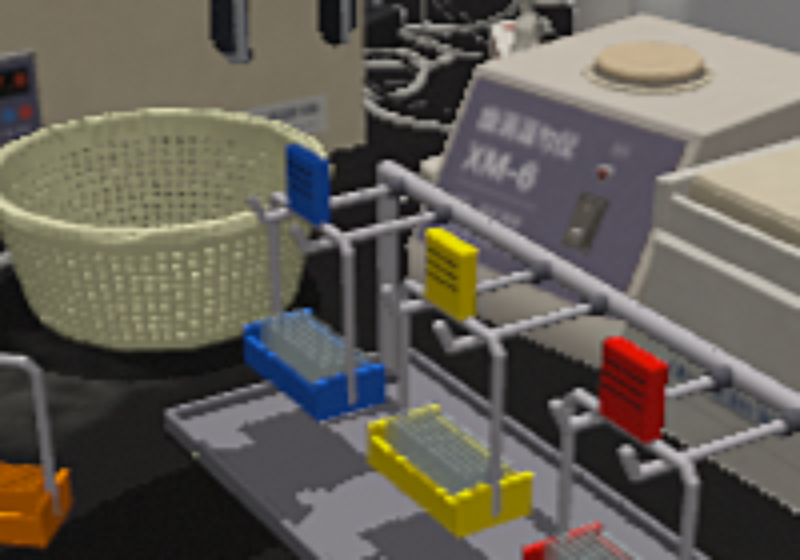

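The three tabs hang undisturbed and nothing is in the way. The fingertips are still above the crop. I'm aligning and coming halfway down.

```bash
python3 -m handwheel '[[[-0.4,0.36,0],[0,0,0]],[[0,0,0.5],[0,0,0]],[[0,0,0.5],[0,0,0]],[[0,0,0.5],[0,0,0]],[[0,0,0],[0,0,0]],[[0,0,0],[0,0,0]]]'
python3 - <<'E'
from h import *
plan(658,117,-4.2)
a=snapshot("side");b=snapshot("top")
o=np.hstack([cv2.resize(a[30:180,210:340],None,fx=3,fy=3,interpolation=2),cv2.resize(b[80:230,130:260],None,fx=3,fy=3,interpolation=2)])
cv2.imwrite("pics/ap.png",o[:,:,::-1])
E
```

```text
time: 5.05
ee_pos: [657.8, 116.9, 225.7]
tcp_rot: [-0.0, 0.732, 0.681, -0.0]
wrist_force: [0.1, -0.3, 0.9]
grip_width: 51.1
grasp_force: 0.0
t 5.05 ee [657.83 116.88 225.73] tool mm [ 0.13  0.16 -0.  ] units [ 0.01  0.01 -0.  ] tool y at -4.174695790242664 z-turn units 0.00028115788619263385 Rz [-0. -0. -1.]
```

View pics/ap.png

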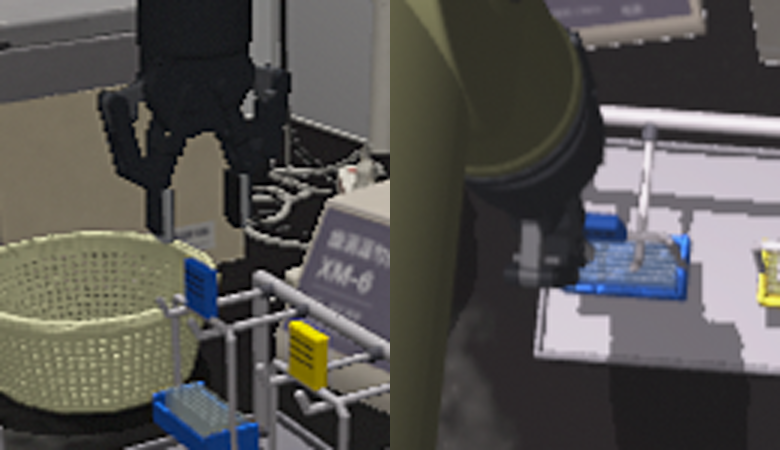

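In the side view the open fingers, with tips at crop (165,240) and (237,228), straddle the tab centred at (200,265), so they are aligned. I'm going down to TCP z 180 and closing.

```bash
python3 -m handwheel '[[[0,0,0.5],[0,0,0]],[[0,0,0.5],[0,0,0]],[[0,0,0.5],[0,0,0]],[[0,0,0.4],[0,0,0]],[[0,0,0.4],[0,0,0]],[[0,0,0],[0,0,0]],[[0,0,0],[0,0,0]]]'
python3 -m handwheel '[[[0,0,0],[0,0,0]],[[0,0,0],[0,0,0]],[[0,0,0],[0,0,0]],[[0,0,0],[0,0,0]],[[0,0,0],[0,0,0]],[[0,0,0],[0,0,0]],[[0,0,0],[0,0,0]],[[0,0,0],[0,0,0]]]' 0
```

```text
time: 5.85
ee_pos: [658.1, 116.7, 180.1]
tcp_rot: [-0.0, 0.733, 0.681, -0.0]
wrist_force: [-0.4, 0.9, -0.4]
grip_width: 51.4
grasp_force: 0.0
time: 6.65
ee_pos: [658.2, 116.8, 180.7]
tcp_rot: [0.0, 0.733, 0.681, 0.0]
wrist_force: [-0.4, 0.5, 4.5]
grip_width: 8.7
grasp_force: 61.1
```

The grip is on the tab: 61 N at 9 mm opening. I'm lifting 32 mm.

```bash
python3 -m handwheel '[[[0,0,-0.2],[0,0,0]],[[0,0,-0.3],[0,0,0]],[[0,0,-0.4],[0,0,0]],[[0,0,-0.4],[0,0,0]],[[0,0,-0.3],[0,0,0]],[[0,0,0],[0,0,0]],[[0,0,0],[0,0,0]]]'
python3 - <<'E'
from h import *
cv2.imwrite("pics/lift.png",cv2.resize(snapshot("side")[60:210,180:380,::-1],None,fx=4,fy=4,interpolation=2))
E
```

```text
time: 7.35
ee_pos: [658.1, 116.7, 212.4]
tcp_rot: [0.0, 0.733, 0.681, 0.0]
wrist_force: [0.0, 0.9, -1.2]
grip_width: 9.0
grasp_force: 60.3
```

View pics/lift.png

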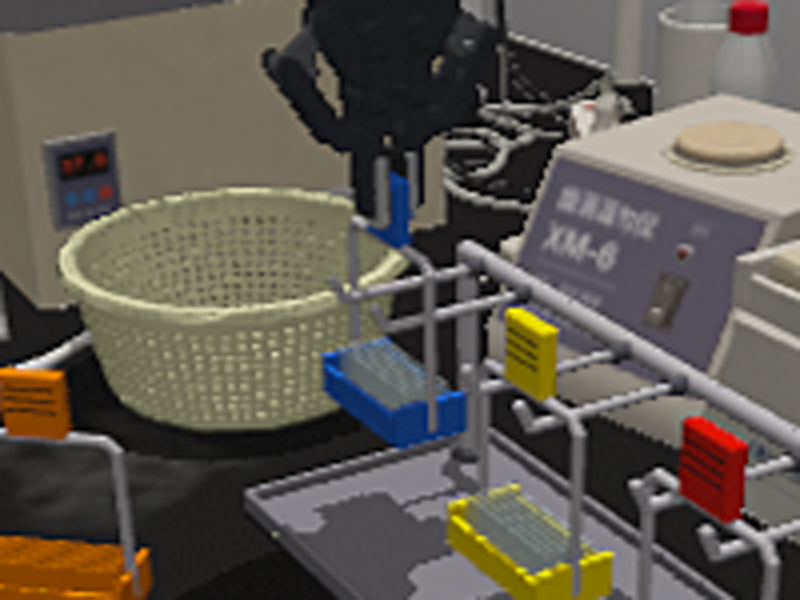

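The rack is lifted and hangs level in the fingers. Its bar is clear above the prong tips at crop (345,290) and (380,320), and yellow and red are still in place. I'm drawing it out along the rack's -x.

```bash
python3 -m handwheel '[[[0,-0.3,0],[0,0,0]],[[0,-0.6,0],[0,0,0]],[[0,-0.7,0],[0,0,0]],[[0,-0.7,0],[0,0,0]],[[0,-0.7,0],[0,0,0]],[[0,-0.7,0],[0,0,0]],[[0,-0.6,0],[0,0,0]],[[0,-0.4,0],[0,0,0]],[[0,-0.2,0],[0,0,0]],[[0,0,0],[0,0,0]]]'
python3 - <<'E'
from h import *
plan(449.5,-73.6,15.3)
print(onz("top",(191.5,255.8),0),onz("top",(382.9,262.8),0))
E
```

```text
time: 8.4
ee_pos: [560.0, 124.0, 212.4]
tcp_rot: [-0.0, 0.732, 0.681, 0.0]
wrist_force: [0.2, 0.8, -1.4]
grip_width: 8.9
grasp_force: 60.3
t 8.4 ee [560.03 123.98 212.36] tool mm [-205.12  -95.81   -0.01] units [-10.26  -4.79  -0.  ] tool y at -4.187204897001485 z-turn units -0.21652449885557212 Rz [-0.  0. -1.]
[470.61 159.52   0.  ] [ 453.82 -262.45    0.  ]
```

```bash
python3 -m handwheel '[[[-0.3,-0.15,0],[0,0,0]],[[-0.6,-0.28,0],[0,0,0]],[[-0.8,-0.37,0],[0,0,0]],[[-0.8,-0.37,0],[0,0,0]],[[-0.8,-0.37,0],[0,0,0]],[[-0.8,-0.37,0],[0,0,0]],[[-0.8,-0.37,0],[0,0,0]],[[-0.8,-0.37,0],[0,0,0]],[[-0.8,-0.37,0],[0,0,0]],[[-0.8,-0.37,0],[0,0,0]]]'
python3 -m handwheel '[[[-0.8,-0.37,0],[0,0,0]],[[-0.8,-0.37,0],[0,0,0]],[[-0.7,-0.37,0],[0,0,0]],[[-0.46,-0.29,0],[0,0,0]],[[0,0,0],[0,0,-0.03]],[[0,0,0],[0,0,-0.05]],[[0,0,0],[0,0,-0.05]],[[0,0,0],[0,0,-0.05]],[[0,0,0],[0,0,-0.036]],[[0,0,0],[0,0,0]]]'
python3 - <<'E'
from h import *
plan(449.5,-73.6,15.3)
a=snapshot("side");b=snapshot("top")
o=np.hstack([cv2.resize(a[130:310,180:310],None,fx=3,fy=3,interpolation=2),cv2.resize(b[170:350,235:365],None,fx=3,fy=3,interpolation=2)])
cv2.imwrite("pics/dish.png",o[:,:,::-1])
E
```

```text
time: 9.4
ee_pos: [481.2, -18.0, 212.3]
tcp_rot: [0.0, 0.733, 0.681, 0.0]
wrist_force: [-0.3, 0.0, -1.0]
grip_width: 8.8
grasp_force: 60.3
time: 10.4
ee_pos: [449.8, -70.0, 212.3]
tcp_rot: [-0.0, 0.607, 0.795, 0.0]
wrist_force: [-1.0, -0.2, -1.3]
grip_width: 8.9
grasp_force: 60.3
t 10.4 ee [449.85 -69.96 212.3 ] tool mm [-3.42 -1.3  -0.  ] units [-0.17 -0.06 -0.  ] tool y at 15.293251047842423 z-turn units -7.498835730643805e-05 Rz [ 0.  0. -1.]
```

View pics/dish.png

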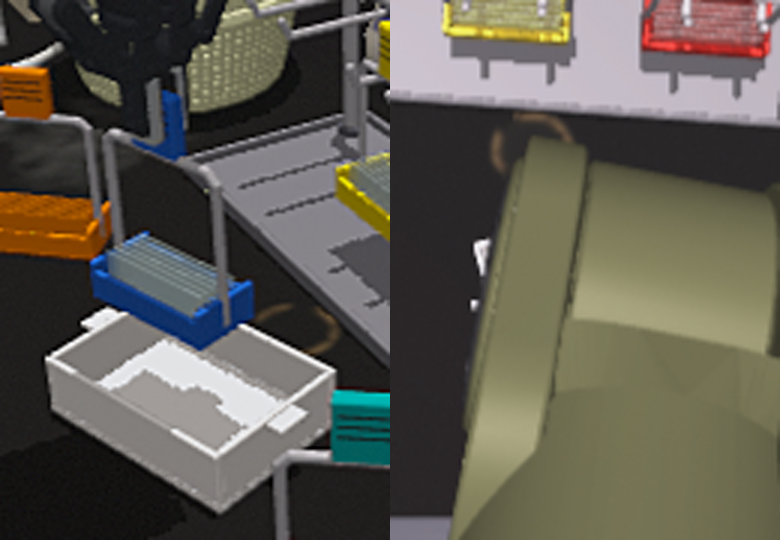

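The blue rack hangs level over the dish, parallel to its sides, with the underside at about z 77. The dish floor corresponds to TCP z of about 139. I'm trimming and lowering.

```bash
python3 -m handwheel '[[[-0.17,-0.06,0],[0,0,0]],[[0,0,0.3],[0,0,0]],[[0,0,0.5],[0,0,0]],[[0,0,0.6],[0,0,0]],[[0,0,0.6],[0,0,0]],[[0,0,0.6],[0,0,0]],[[0,0,0.4],[0,0,0]],[[0,0,0.2],[0,0,0]],[[0,0,0],[0,0,0]],[[0,0,0],[0,0,0]]]'
python3 - <<'E'
from h import *
a=snapshot("side")
cv2.imwrite("pics/low.png",cv2.resize(a[150:310,170:330],None,fx=3.6,fy=3.6,interpolation=2)[:,:,::-1])
E
```

```text
time: 11.5
ee_pos: [450.0, -73.4, 148.5]
tcp_rot: [0.0, 0.607, 0.795, 0.0]
wrist_force: [0.0, -0.6, -1.3]
grip_width: 8.8
grasp_force: 60.2
```

View pics/low.png

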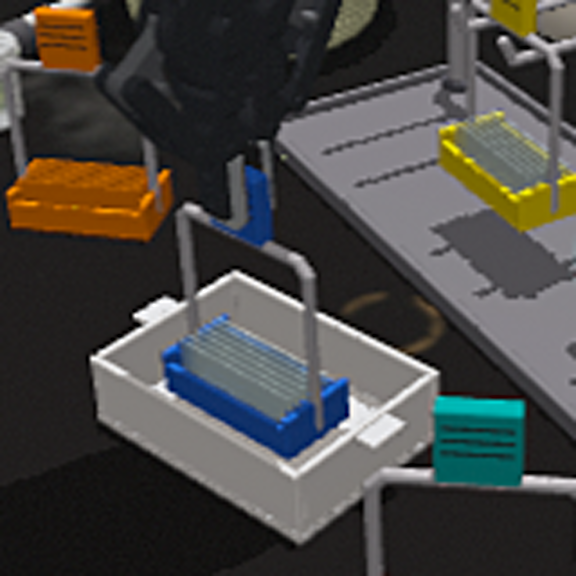

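The rack is centred inside the dish at crop (255,385), clear of all the walls, with about 9 mm to go. I'm lowering slowly to contact.

```bash
python3 -m handwheel '[[[0,0,0.1],[0,0,0]],[[0,0,0.1],[0,0,0]],[[0,0,0.1],[0,0,0]],[[0,0,0.1],[0,0,0]],[[0,0,0],[0,0,0]],[[0,0,0],[0,0,0]]]'
```

```text
time: 12.15
ee_pos: [449.8, -73.3, 140.2]
tcp_rot: [-0.0, 0.607, 0.795, -0.0]
wrist_force: [0.6, 0.3, -1.7]
grip_width: 8.9
grasp_force: 60.4
```

```bash
python3 -m handwheel '[[[0,0,0.04],[0,0,0]],[[0,0,0],[0,0,0]],[[0,0,0],[0,0,0]]]'
```

```text
time: 12.45
ee_pos: [449.8, -73.4, 140.1]
tcp_rot: [0.0, 0.607, 0.795, 0.0]
wrist_force: [-2.8, 1.1, 8.4]
grip_width: 9.0
grasp_force: 61.6
```

Contact: 8 N upward at TCP z 140. I'm opening partway, which leaves each finger about 20 mm clear of the tab, and then retreating straight up.

```bash
python3 -m handwheel '[[[0,0,0],[0,0,0]],[[0,0,0],[0,0,0]],[[0,0,0],[0,0,0]],[[0,0,0],[0,0,0]],[[0,0,0],[0,0,0]],[[0,0,0],[0,0,0]]]' 0.6
python3 -m handwheel '[[[0,0,-0.2],[0,0,0]],[[0,0,-0.5],[0,0,0]],[[0,0,-1],[0,0,0]],[[0,0,-1],[0,0,0]],[[0,0,-1],[0,0,0]],[[0,0,-1],[0,0,0]],[[0,0,-1],[0,0,0]],[[0,0,0],[0,0,0]],[[0,0,0],[0,0,0]]]'
python3 - <<'E'
from h import *
a=snapshot("side")
cv2.imwrite("pics/end.png",a[50:350,130:430,::-1])
E
```

```text
time: 13.05
ee_pos: [449.8, -73.4, 139.4]
tcp_rot: [-0.0, 0.607, 0.795, -0.0]
wrist_force: [0.9, 0.6, 0.8]
grip_width: 51.1
grasp_force: 0.0
time: 13.95
ee_pos: [449.8, -73.3, 254.0]
tcp_rot: [0.001, 0.607, 0.795, 0.0]
wrist_force: [-0.3, 0.5, 0.2]
grip_width: 51.7
grasp_force: 0.0
```

View pics/end.png

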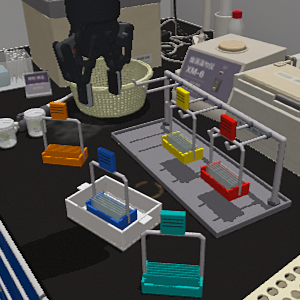

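The blue rack stands upright in the dish at crop (110,208), the gripper is clear above it, and yellow and red hang as before.

```bash
python3 -c "
from station import *
print(close_job())"
```

```text
the job is handed in; nothing more can be done
None
```

The blue rack is standing upright in the white dish and released, the red and yellow racks still hang as they were, and the job was handed in at about 14 s; no verdict came back.

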